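Open the cassette reader's snap-locked cover

ROBOT

A 7-joint arm with a two-finger parallel gripper is mounted at the origin on the work surface; the furniture and walls round the work are solid. World frame = base frame: x ahead of the robot, y to its left, z up, the work surface at z = 0. Lengths are in mm, angles in rad, forces in N, time in s.
With the tool pointing down it reaches from about 425 to 875 mm from the base axis. Payload 8.4 kg.
Tool frame: the origin (TCP) lies at the very end of the fingers, on their centre line; the grasp point (between the pads) lies 19 mm behind it; z points along the fingers, y is the line along which they close (so a half turn about z gives the same grasp; the last joint's range is limited). The gripper opens to 85 mm and grips with 20 to 120 N. Pads are 22 mm wide; open, the fingers measure 114 mm over their backs; the gripper's body (76 mm by 85 mm) begins 54 mm behind the grasp point. The pads swing forward as they close: fully open they stand 13 mm farther back than shut.
Start: joints at [-1.415, 0.333, 0.04, 1.465, -0.013, 1.343, -0.059], TCP at [163.836, 628.983, 195.908] pointing down, gripper open.
Joint ranges: [-2.58, 2.58], [-0.38, 2.09], [-1.3, 1.39], [0.25, 2.4], [-1.5, 4.64], [0.08, 2.09], [-2.65, 2.65]. Speed limits (rad/s): [2.22, 2.22, 2.79, 2.79, 3.14, 3.14, 3.14].

INTERFACE

Orientations are given as a unit quaternion [w, x, y, z].
In Python, from cell import robot gives the robot as it stands.
- The arm moves only by the tool jog_arm, never from a script. Its argument "targets" is a list of rows, each an object of numbers: "dx", "dy", "dz": the shift along the tool's x, y, z in m; "ax", "ay", "az": the turn, a rotation vector about the tool's x, y, z in rad; "claw": the opening, from 0 (shut) to 1 (fully open). In form: [{"dx": .., "dy": .., "dz": .., "ax": .., "ay": .., "az": .., "claw": ..}, ...]. A call has 1 to 10 rows; each row is the pose to reach, as a shift and turn from the pose commanded when the call began, along the tool's axes at that moment; what a row does not reach only later rows make up. A row lasts 1/10 s, in which the tool goes at most 50 mm and 8.59 degrees, less where a joint would pass 70% of its speed; a pose out of reach is approached as far as the arm can. A call with a gripper value outside its range is refused whole. The fingers move at their own pace and stop on an object; "grip_force" is the grip in N (left out, the last holds). Time passes only in rows, so rows that repeat a pose let the fingers close. It gives the time, the measured TCP pose, the force, the opening and the grip force at its end, in the units of the state.
- robot.read_state(): the state, without advancing time (a new reading comes with each control period).
- robot.read_camera(name): name is "scene" or "top" or "wrist"; returns a dict with "image" (420x560x3 uint8, red, green, blue), "vfov" (degrees; the focal length in pixels is half the picture's height over the tangent of half this angle, whatever the lens; pixels are square), "cx", "cy" (the principal point, pixels), "position" and "attitude" of the camera in the world. Camera axes: x right, y down, z forward; pixel columns grow to the right and rows downward; lengths in mm; the calibration is good to about 2 mm. A picture is of the moment at which its call begins. There is no depth.
- robot.job_done(): hands the job in; it is judged then, once.
Trained networks look in the newest picture that a camera, given by its name, has taken for a name from the list of things; names that differ only in an ending like _2 or _b are one class to them, and where a whole thing is asked for, a point or a joint stands for the part that bears it (a point fixed in the world has none). Each returns a list of dicts, best first, with "conf" (0 to 1); they miss things now and then, are a little off and sometimes report something else, mostly with a low value. They report only what shows in the picture. A call takes as long as a camera call. They do not tell look-alikes from the thing itself.
- robot.find_in(camera, label): "centre" ([column, row] in pixels, amid what is visible of it).
- robot.place_of(camera, label): "centre" ([column, row] in pixels: a listed point, or the origin of a listed thing).
The state is a dict: "time_s": time; "joint_positions": joint angles; "joint_velocities": joint speeds; "joint_efforts": joint torques, N m; "eef_pos": TCP position; "tcp_rot": TCP orientation; "wrist_force": force on the tool from outside, world axes, zero at the start; "wrist_torque": the same for the moment, N m; "gripper_width": finger opening in mm; "finger_force": force on a finger pad.
Only numpy, scipy, OpenCV 4.12 (cv2) and the standard library are available. Lean on these libraries where they do the work, as an engineer would, in place of code of your own. Each camera call takes 0.05 s, during which the arm holds its last target. There are 200 camera calls.

TASK

Open the cassette reader: press its orange snap tab fully in, then push the released blue cover off its seat, away from the tab, until it lies flat in the parking bay against the end stop and the cassette well is uncovered. Only press and push: do not lift or tip the cover. Leave the cups, the loose lid, the marker and the timer where they are, and finish clear of everything.

Things in the scene. Friction and masses are not known exactly. Their poses are not given: they have to be found in the camera images.
- reader: White cassette reader on small feet, fixed, 210 x 160 x 40 mm. Origin: centre of its underside, on the table. +x points from the orange tab to the parking bay: the way the cover slides; z up. Its flat deck (seat and bay in one plane) is 40 mm above the table. Two guide rails 10 mm high run along x, inner faces at y = -64 and +64 mm. Cassette well: 36 x 106 mm under the cover, at x = -24 mm.
- tab_top (a point): Centre of the top of the orange snap tab, a pad 34 (x) x 40 (y) mm at x = -80, y = 0 in the reader's frame. Tab out: top 14 mm above the deck; fully in: 3 mm above it. The gap between pad and seated cover is 6 mm; the deck round the pad is free. A catch that moves with the tab stands inside the cover, behind its near wall, and blocks it.
- tab (a joint): Travel of the snap tab straight down into the reader, in m: 0 = out, 0.011 = fully in. It resists with about 4 N all the way and stays where it is pushed (no spring return). The catch is clear of the cover from about 0.0085 on.
- cover: Opaque blue cover, an upturned tray, 66 (x) x 124 (y) x 20 mm high, about 90 g, loose: it rests on the deck between the rails with 2 mm play each side; nothing holds it down. Origin: centre of its underside; axes as the reader's. In the reader's frame it is seated at x = -24, y = 0, z = 40 mm; against the end stop it is at x = +64 mm (88 mm of travel).
- end_stop (a point): Middle of the foot of the end stop's near face, on the deck, at x = +97 mm in the reader's frame: a grey bar 12 mm high across the far end of the parking bay (a dark rubber mark on the deck).
- cover_front (a point): Centre of the cover's near face (the face towards the tab, where it is pushed), 10 mm above its underside.
- closed_cup: Loose closed specimen cup with yellow screw lid, 68 mm across, 62 mm high, beside the reader. Origin: centre of its underside.
- open_cup: Loose open clear specimen cup, 63 mm across, 57 mm high, beside the reader. Origin: centre of its underside.
- loose_lid: Loose yellow screw lid, top up, 68 mm across, 17 mm high, left of the reader. Origin: centre of its underside.
- felt_marker: Loose white marker with black cap, lying, 16 x 152 x 18 mm, right of the reader. Origin: centre of its underside.
- timer: Loose digital bench timer lying face up at the back left, on the table's raised edge frame (3.5 mm high), 66 x 66 x 18 mm. Origin: centre of its underside.
Mind the look-alikes: they are no part of the job. There is more than one size of the cover; the one meant has the size given above.

How it is judged:
By the outcome, as a careful person would: the job done as asked, in the order asked, and still so for the second after the job is handed in, with the robot touching nothing.
It also fails if it takes over 35 s, if anything falls off the work surface, if the arm or the gripper's body presses on something with over 40 N, if the wrist force passes 120 N, or if a joint passes its speed limit or range.

## Working session

There is one attempt and no reset: what is moved stays moved. The work goes in short steps, Python scripts to look and compute and a tool call to move; the robot and the scene stay as the last step left them, time stands still between calls to the robot, and variables do not carry over. Pictures are saved under pics/ and viewed, at most 10 in all, crops included, and the job is handed in when it is done.

Besides the shell and the picture viewer there is one more tool, called by a JSON object that holds its "op" and its "data". jog_arm: Moves the arm, as the interface text tells. Its arguments: {"type":"object","properties":{"targets":{"type":"array"},"grip_force":{"type":"number"}},"required":["targets"]}

```bash
ls; mkdir -p pics; cat > h.py <<'E'
from cell import robot
import numpy as np, cv2
from scipy.spatial.transform import Rotation as R
def rot(q): return R.from_quat([q[1],q[2],q[3],q[0]])
def att(c):
    a=np.array(c['attitude'],float)
    return a if a.shape==(3,3) else rot(a).as_matrix()
def ray(c,p):
    f=c['image'].shape[0]/2/np.tan(np.radians(c['vfov'])/2)
    return att(c)@np.array([(p[0]-c['cx'])/f,(p[1]-c['cy'])/f,1])
def onz(c,p,z):
    d=ray(c,p);o=np.array(c['position']);return o+d*(z-o[2])/d[2]
def proj(c,P):
    f=c['image'].shape[0]/2/np.tan(np.radians(c['vfov'])/2)
    v=att(c).T@(np.array(P,float)-c['position']);return [c['cx']+f*v[0]/v[2],c['cy']+f*v[1]/v[2]]
def save(c,n,s=1): cv2.imwrite('pics/'+n,cv2.resize(c['image'][:,:,::-1],None,fx=s,fy=s))
E
cat > a.py <<'E'
from h import *
Z={'tab_top':54,'cover':40,'cover_front':50,'end_stop':40,'reader':0,'closed_cup':0,'open_cup':0,'loose_lid':0,'felt_marker':0,'timer':3.5}
ims=[]
for n in ('top','scene'):
    c=robot.read_camera(n); ims.append(c['image'][:,:,::-1]); save(c,n+'.png',1.4)
    print(n,np.round(c['position']),c['attitude'])
    for l in Z:
        print(l,[(np.round(d['centre']),round(d['conf'],2),np.round(onz(c,d['centre'],Z[l]),0)[:2]) for d in robot.place_of(n,l)[:3]])
s=robot.read_state();print(s['time_s'],s['eef_pos'],s['tcp_rot'],rot(s['tcp_rot']).as_matrix().round(3))
E
python3 a.py
```

```text
pics
top [ 247.   28. 1313.] [ 0.07009665 -0.65292445  0.75022761 -0.07703673]
tab_top [(array([280., 222.]), 0.47, array([470.,  18.]))]
cover [(array([221., 282.]), 0.76, array([327., 206.]))]
cover_front [(array([232., 284.]), 0.96, array([316., 173.]))]
end_stop [(array([300., 166.]), 0.77, array([632., -64.])), (array([185., 160.]), 0.52, array([696., 272.]))]
reader [(array([287., 203.]), 0.95, array([536., -11.])), (array([186., 160.]), 0.52, array([710., 277.]))]
closed_cup [(array([326., 234.]), 0.85, array([ 426., -113.])), (array([283., 216.]), 0.38, array([496.,   6.]))]
open_cup [(array([232., 218.]), 0.77, array([511., 159.]))]
loose_lid [(array([170., 228.]), 0.74, array([509., 343.]))]
felt_marker [(array([404., 216.]), 0.76, array([ 447., -350.]))]
timer [(array([301., 168.]), 0.17, array([635., -68.]))]
scene [  66. -593.  826.] [-0.36574463  0.87898019 -0.28226049  0.11812583]
tab_top [(array([273., 230.]), 0.5, array([465.,  10.]))]
cover [(array([290., 230.]), 0.6, array([510.,  -2.]))]
cover_front [(array([281., 232.]), 0.87, array([480.,  -2.])), (array([198., 231.]), 0.67, array([309., 124.]))]
end_stop [(array([339., 224.]), 0.92, array([628., -62.]))]
reader [(array([301., 239.]), 0.56, array([536., -16.]))]
closed_cup [(array([290., 287.]), 0.87, array([ 419., -126.])), (array([288., 164.]), 0.27, array([701., 271.]))]
open_cup [(array([260., 208.]), 0.55, array([514., 150.]))]
loose_lid [(array([226., 176.]), 0.72, array([506., 334.]))]
felt_marker [(array([363., 348.]), 0.82, array([ 453., -343.]))]
timer [(array([289., 165.]), 0.89, array([696., 258.]))]
1.1 [163.85857493 628.97747855 195.89560589] [ 1.83564605e-05  1.27057020e-01  9.91895414e-01 -3.49223099e-05] [[-0.968  0.252  0.   ]
 [ 0.252  0.968 -0.   ]
 [-0.    -0.    -1.   ]]
```

View pictures.

View pics/top.png

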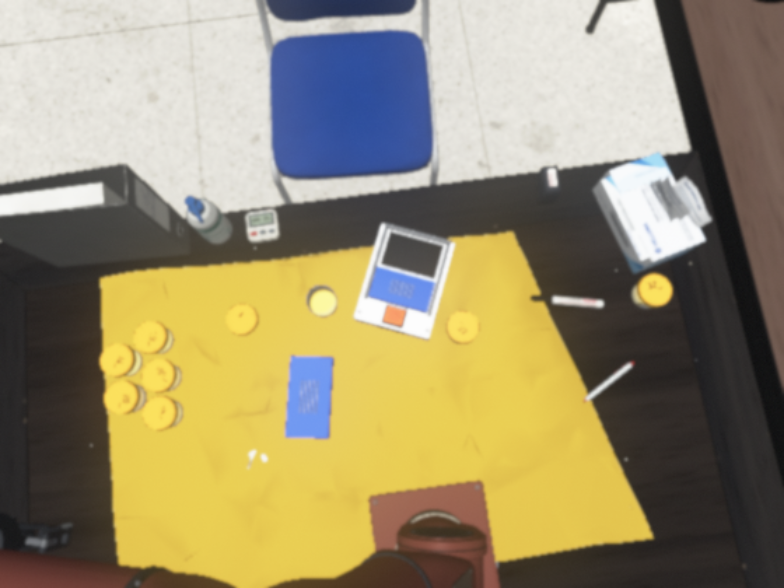

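View pics/scene.png

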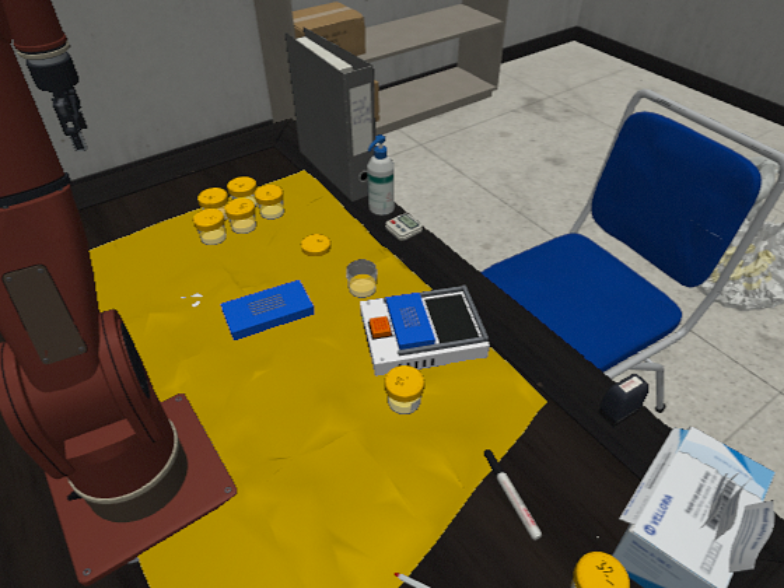

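The reader lies near (537,-14) with its +x at about -25°. In the top picture the tab is at (394,316), and the cover (402,288) is the smaller blue one. The big blue tray at (310,397) is a look-alike. I'm moving near to check with the wrist camera.

{"op": "jog_arm", "data": {"targets": [{"dx": -0.347, "dy": -0.198, "dz": 0, "claw": 0}, {"dx": -0.347, "dy": -0.198, "dz": 0, "claw": 0}, {"dx": -0.347, "dy": -0.198, "dz": 0, "claw": 0}, {"dx": -0.347, "dy": -0.198, "dz": 0, "claw": 0}, {"dx": -0.347, "dy": -0.198, "dz": 0, "claw": 0}, {"dx": -0.347, "dy": -0.198, "dz": 0, "claw": 0}, {"dx": -0.347, "dy": -0.198, "dz": 0, "claw": 0}, {"dx": -0.347, "dy": -0.198, "dz": 0, "az": 0.17, "claw": 0}, {"dx": -0.43, "dy": -0.517, "dz": 0, "az": 0.17, "claw": 0}, {"dx": -0.43, "dy": -0.517, "dz": 0, "az": 0.17, "claw": 0}]}}

```text
$.targets[0]: bad value
```

{"op": "jog_arm", "data": {"targets": [{"dx": -0.347, "dy": -0.198, "dz": 0.0, "ax": 0.0, "ay": 0.0, "az": 0.0, "claw": 0.0}, {"dx": -0.347, "dy": -0.198, "dz": 0.0, "ax": 0.0, "ay": 0.0, "az": 0.0, "claw": 0.0}, {"dx": -0.347, "dy": -0.198, "dz": 0.0, "ax": 0.0, "ay": 0.0, "az": 0.0, "claw": 0.0}, {"dx": -0.347, "dy": -0.198, "dz": 0.0, "ax": 0.0, "ay": 0.0, "az": 0.0, "claw": 0.0}, {"dx": -0.347, "dy": -0.198, "dz": 0.0, "ax": 0.0, "ay": 0.0, "az": 0.0, "claw": 0.0}, {"dx": -0.347, "dy": -0.198, "dz": 0.0, "ax": 0.0, "ay": 0.0, "az": 0.0, "claw": 0.0}, {"dx": -0.347, "dy": -0.198, "dz": 0.0, "ax": 0.0, "ay": 0.0, "az": 0.17, "claw": 0.0}, {"dx": -0.347, "dy": -0.198, "dz": 0.0, "ax": 0.0, "ay": 0.0, "az": 0.17, "claw": 0.0}, {"dx": -0.43, "dy": -0.517, "dz": 0.0, "ax": 0.0, "ay": 0.0, "az": 0.17, "claw": 0.0}, {"dx": -0.43, "dy": -0.517, "dz": 0.0, "ax": 0.0, "ay": 0.0, "az": 0.17, "claw": 0.0}]}}

```text
time_s: 2.1
eef_pos: [450.3, 247.8, 195.5]
tcp_rot: [0.0, 0.211, 0.977, -0.0]
wrist_force: [1.1, -0.2, -0.3]
gripper_width: 0.3
finger_force: 0.0
```

{"op": "jog_arm", "data": {"targets": [{"dx": -0.083, "dy": -0.207, "dz": 0.0, "ax": 0.0, "ay": 0.0, "az": 0.0, "claw": 0.0}, {"dx": -0.083, "dy": -0.207, "dz": 0.0, "ax": 0.0, "ay": 0.0, "az": 0.0, "claw": 0.0}, {"dx": -0.083, "dy": -0.207, "dz": 0.0, "ax": 0.0, "ay": 0.0, "az": 0.0, "claw": 0.0}, {"dx": -0.083, "dy": -0.207, "dz": 0.0, "ax": 0.0, "ay": 0.0, "az": 0.0, "claw": 0.0}, {"dx": -0.083, "dy": -0.207, "dz": 0.0, "ax": 0.0, "ay": 0.0, "az": 0.0, "claw": 0.0}, {"dx": -0.083, "dy": -0.207, "dz": 0.0, "ax": 0.0, "ay": 0.0, "az": 0.0, "claw": 0.0}, {"dx": -0.083, "dy": -0.207, "dz": 0.0, "ax": 0.0, "ay": 0.0, "az": 0.0, "claw": 0.0}]}}

```text
time_s: 2.8
eef_pos: [440.1, 27.2, 196.2]
tcp_rot: [0.0, 0.211, 0.977, 0.0]
wrist_force: [-0.3, 0.7, -0.2]
gripper_width: 0.4
finger_force: 0.0
```

```bash
cat > b.py <<'E'
from h import *
import sys
c=robot.read_camera('wrist'); save(c,sys.argv[1],1.4)
Z={'tab_top':54,'cover':40,'cover_front':50,'end_stop':40,'reader':0}
print(np.round(c['position']))
for l in Z:
    print(l,[(np.round(d['centre']),round(d['conf'],2),np.round(onz(c,d['centre'],Z[l]),1)[:2]) for d in robot.place_of('wrist',l)[:3]])
s=robot.read_state();print(s['time_s'],s['eef_pos'],s['wrist_force'],np.round(rot(s['tcp_rot']).as_matrix(),3))
E
python3 b.py w1.png
```

```text
[375.  57. 374.]
tab_top [(array([282., 209.]), 0.77, array([462.2,  16. ]))]
cover [(array([282., 258.]), 0.83, array([512.1,  -5.9])), (array([283., 206.]), 0.52, array([463.9,  16.8]))]
cover_front [(array([281., 228.]), 0.6, array([479.6,   7.4]))]
end_stop [(array([283., 363.]), 0.96, array([625.1, -56.5]))]
reader []
3.1 [440.00416537  27.87498125 195.82373533] [ 0.19811059 -0.38747212 -0.52500145] [[-0.912  0.411 -0.   ]
 [ 0.411  0.912 -0.   ]
 [ 0.    -0.001 -1.   ]]
```

View pics/w1.png

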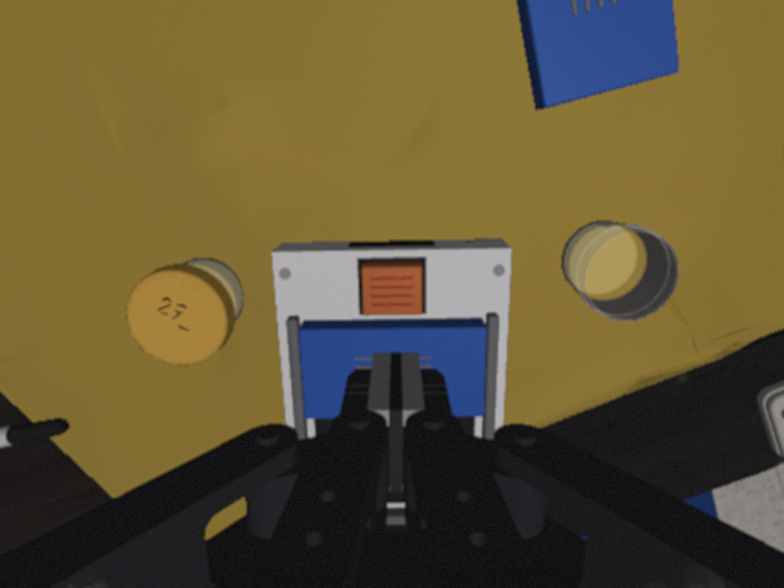

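The wrist view shows the tab at (392,289), the seated cover behind it at (393,370), the rails at x≈294 and 492, and the yaw nearly aligned with the tool. Next I refine by segmenting the orange and checking the deck corners.

```bash
cat > c.py <<'E'
from h import *
c=robot.read_camera('wrist'); hsv=cv2.cvtColor(c['image'],cv2.COLOR_RGB2HSV)
m=cv2.inRange(hsv,(0,150,120),(13,255,255))
n,l,st,ce=cv2.connectedComponentsWithStats(m);i=1+st[1:,4].argmax();print('px',st[i],ce[i])
P=np.float32([onz(c,(u,v),54)[:2] for v,u in np.argwhere(l==i)])
print('tab',cv2.minAreaRect(P))
A,B=[onz(c,(u/1.4,v/1.4),40)[:2] for u,v in((275,248),(510,241))]
print('edge',A,B,(A+B)/2,np.degrees(np.arctan2(*(B-A)[::-1]))-90,np.linalg.norm(B-A))
for d in(-25,-23,):
  e=np.array([np.cos(np.radians(d)),np.sin(np.radians(d))]);print(d,(A+B)/2+25*e)
E
python3 c.py
```

```text
px [ 258  191   43   34 1417] [279.16231475 207.17078335]
tab ((459.5251770019531, 15.249979019165039), (38.38633728027344, 31.35243797302246), 65.77155303955078)
edge [404.6722134  -44.46554673] [464.31077042  99.4012045 ] [434.49149191  27.46782888] -22.515974134012524 155.73824062743307
-25 [457.14918659  16.90237234]
-23 [457.50411325  17.69955067]
```

{"op": "jog_arm", "data": {"targets": [{"dx": -0.024, "dy": -0.003, "dz": 0.05, "ax": 0.0, "ay": 0.0, "az": 0.0, "claw": 0.0}, {"dx": -0.024, "dy": -0.003, "dz": 0.09, "ax": 0.0, "ay": 0.0, "az": 0.0, "claw": 0.0}, {"dx": -0.024, "dy": -0.003, "dz": 0.12, "ax": 0.0, "ay": 0.0, "az": 0.0, "claw": 0.0}, {"dx": -0.024, "dy": -0.003, "dz": 0.13, "ax": 0.0, "ay": 0.0, "az": 0.0, "claw": 0.0}, {"dx": -0.024, "dy": -0.003, "dz": 0.13, "ax": 0.0, "ay": 0.0, "az": 0.0, "claw": 0.0}]}}

```text
time_s: 3.65
eef_pos: [459.9, 14.5, 65.2]
tcp_rot: [-0.001, 0.211, 0.978, -0.001]
wrist_force: [-0.2, 0.8, 0.2]
gripper_width: 0.1
finger_force: 0.0
```

```bash
python3 b.py w2.png; python3 - <<'E'
from h import *
c=robot.read_camera('scene'); u,v=map(int,proj(c,[475,10,50])); im=c['image'][v-75:v+75,u-100:u+100,::-1]
cv2.imwrite('pics/s2.png',cv2.resize(im,None,fx=4,fy=4,interpolation=cv2.INTER_CUBIC))
E
```

```text
[396.  44. 243.]
tab_top [(array([287., 233.]), 0.8, array([460.2,  16.7]))]
cover []
cover_front []
end_stop []
reader []
3.95 [461.61384088  14.82457664  67.22580846] [ 0.4853869  -0.05804193  0.78967529] [[-0.911  0.412  0.002]
 [ 0.412  0.911  0.001]
 [-0.002  0.002 -1.   ]]
```

View pics/s2.png

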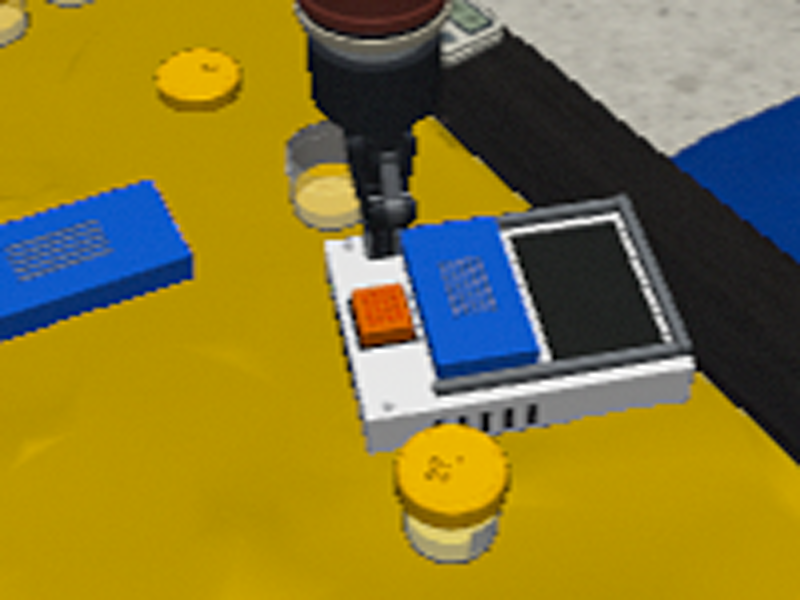

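View pics/w2.png

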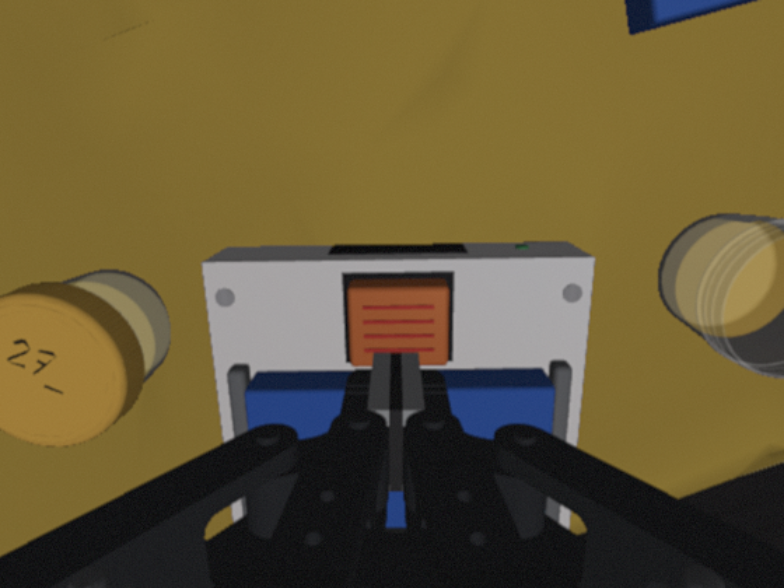

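```bash
python3 - <<'E'
from h import *
s=robot.read_state();T=s['eef_pos'];M=rot(s['tcp_rot']).as_matrix()
c=robot.read_camera('scene'); u,v=map(int,proj(c,[475,10,50]))
print('scene crop',[np.round((np.array(proj(c,T+M@[0,0,z]))-[u-100,v-75])*4) for z in(0,-20)])
g=lambda x,y:np.array(proj(c,[x,y,54]))
c2=robot.read_camera('wrist');print('wrist1.4',[np.round(np.array(proj(c2,T+M@[0,0,z]))*1.4) for z in(0,-20)],proj(c2,[461,15.5,54]))
# where crop tip (380,255) lies at z=66 and z=80
p=(380/4+u-100,255/4+v-75)
print(onz(c,p,66),onz(c,p,80),onz(c,p,90))
p=(395/1.4,353/1.4)
print(onz(c2,p,66),onz(c2,p,90))
print('time',s['time_s'],T,s['gripper_width'])
E
```

```text
scene crop [array([380., 287.]), array([379., 265.])]
wrist1.4 [array([396., 340.]), array([396., 362.])] [np.float64(283.93859520418215), np.float64(232.60507448137233)]
[478.04957738  38.83156381  66.        ] [470.45126812  27.19337787  80.        ] [465.02390436  18.88038792  90.        ]
[466.54143347  11.91330559  66.        ] [457.11438935  16.21588147  90.        ]
time 4.0 [461.40720694  14.74116911  66.98120764] -0.017329054911213865
```

{"op": "jog_arm", "data": {"targets": [{"dx": 0.0, "dy": 0.0, "dz": 0.01, "ax": 0.0, "ay": 0.0, "az": 0.0, "claw": 0.0}, {"dx": 0.0, "dy": 0.0, "dz": 0.015, "ax": 0.0, "ay": 0.0, "az": 0.0, "claw": 0.0}, {"dx": 0.0, "dy": 0.0, "dz": 0.018, "ax": 0.0, "ay": 0.0, "az": 0.0, "claw": 0.0}, {"dx": 0.0, "dy": 0.0, "dz": 0.018, "ax": 0.0, "ay": 0.0, "az": 0.0, "claw": 0.0}]}}

```text
time_s: 4.5
eef_pos: [460.1, 14.3, 47.2]
tcp_rot: [-0.001, 0.211, 0.978, -0.0]
wrist_force: [-0.4, -0.2, 0.1]
gripper_width: -0.2
finger_force: 0.0
```

```bash
python3 - <<'E'
from h import *
c=robot.read_camera('scene'); u,v=map(int,proj(c,[475,10,50])); im=c['image'][v-75:v+75,u-100:u+100,::-1]
cv2.imwrite('pics/s3.png',cv2.resize(im,None,fx=4,fy=4,interpolation=cv2.INTER_CUBIC))
s=robot.read_state();print(s['time_s'],s['eef_pos'],s['wrist_force'])
E
```

```text
4.55 [460.34853733  14.33997934  47.55917391] [ 0.73703547 -0.01819059 -0.82516198]
```

View pics/s3.png

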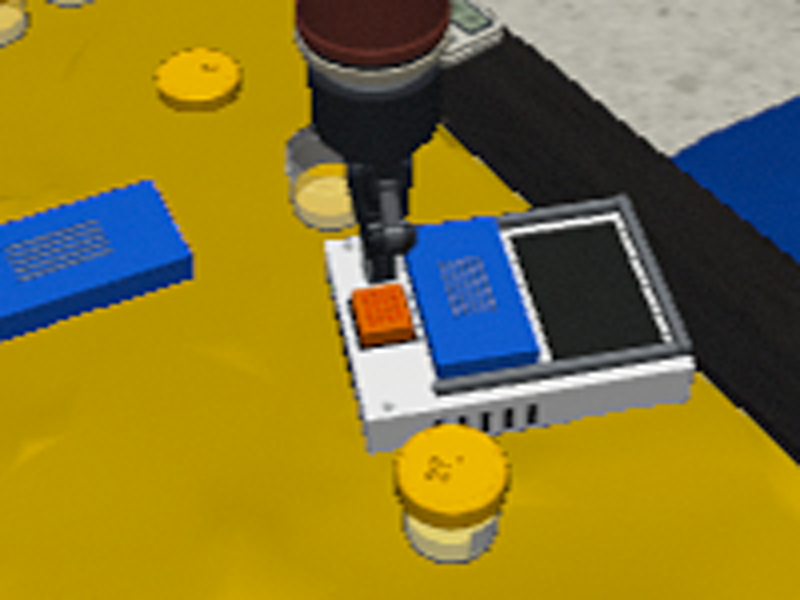

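The fingertip at crop (380,280) is still about 20 mm above the tab's top at (381,303), although the reported z is 47. There is no contact force either, so the fingers seem to end about 20 mm short of the reported TCP. I'm going down carefully.

{"op": "jog_arm", "data": {"targets": [{"dx": 0.0, "dy": 0.0, "dz": 0.005, "ax": 0.0, "ay": 0.0, "az": 0.0, "claw": 0.0}, {"dx": 0.0, "dy": 0.0, "dz": 0.01, "ax": 0.0, "ay": 0.0, "az": 0.0, "claw": 0.0}, {"dx": 0.0, "dy": 0.0, "dz": 0.01, "ax": 0.0, "ay": 0.0, "az": 0.0, "claw": 0.0}]}}

```text
time_s: 4.85
eef_pos: [460.1, 14.4, 37.2]
tcp_rot: [-0.0, 0.211, 0.978, -0.0]
wrist_force: [-0.2, 0.2, 0.2]
gripper_width: 0.0
finger_force: 0.0
```

```bash
python3 - <<'E'
from h import *
c=robot.read_camera('wrist'); c2=robot.read_camera('scene'); u,v=map(int,proj(c2,[475,10,50]))
a=cv2.resize(c['image'][120:320,180:380,::-1],(400,400));b=cv2.resize(c2['image'][v-40:v+40,u-40:u+40,::-1],(400,400),interpolation=cv2.INTER_CUBIC)
cv2.imwrite('pics/ws4.png',np.hstack([a,b]))
s=robot.read_state();print(s['time_s'],s['eef_pos'],s['wrist_force'])
E
```

```text
4.95 [460.49493985  14.39800539  37.77375578] [-0.44451818  0.24021196  0.39092277]
```

View pics/ws4.png

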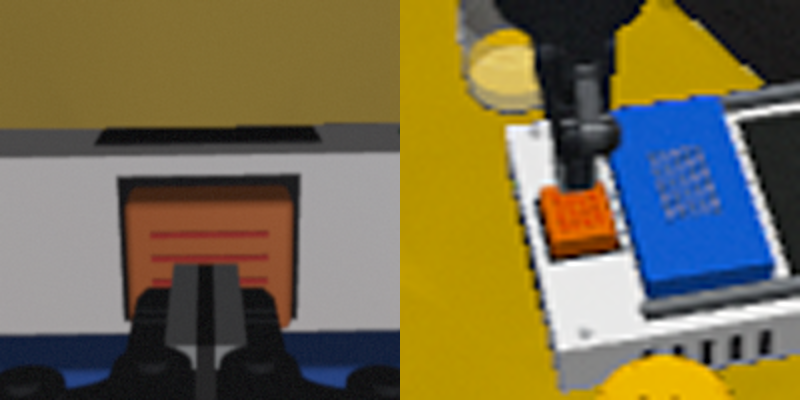

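The tip is centred over the pad: left panel at (205,265), and in the right panel at (578,187) just above the pad. I continue down with force feedback.

{"op": "jog_arm", "data": {"targets": [{"dx": 0.0, "dy": 0.0, "dz": 0.003, "ax": 0.0, "ay": 0.0, "az": 0.0, "claw": 0.0}, {"dx": 0.0, "dy": 0.0, "dz": 0.006, "ax": 0.0, "ay": 0.0, "az": 0.0, "claw": 0.0}, {"dx": 0.0, "dy": 0.0, "dz": 0.006, "ax": 0.0, "ay": 0.0, "az": 0.0, "claw": 0.0}]}}

```text
time_s: 5.25
eef_pos: [460.3, 14.4, 31.5]
tcp_rot: [-0.0, 0.211, 0.978, -0.0]
wrist_force: [-1.2, 0.1, -0.3]
gripper_width: -0.2
finger_force: 0.0
```

{"op": "jog_arm", "data": {"targets": [{"dx": 0.0, "dy": 0.0, "dz": 0.002, "ax": 0.0, "ay": 0.0, "az": 0.0, "claw": 0.0}, {"dx": 0.0, "dy": 0.0, "dz": 0.004, "ax": 0.0, "ay": 0.0, "az": 0.0, "claw": 0.0}, {"dx": 0.0, "dy": 0.0, "dz": 0.004, "ax": 0.0, "ay": 0.0, "az": 0.0, "claw": 0.0}]}}

```text
time_s: 5.55
eef_pos: [460.5, 14.4, 27.7]
tcp_rot: [-0.0, 0.211, 0.978, -0.0]
wrist_force: [0.3, 0.1, 0.7]
gripper_width: 0.2
finger_force: 0.0
```

{"op": "jog_arm", "data": {"targets": [{"dx": 0.0, "dy": 0.0, "dz": 0.0015, "ax": 0.0, "ay": 0.0, "az": 0.0, "claw": 0.0}, {"dx": 0.0, "dy": 0.0, "dz": 0.003, "ax": 0.0, "ay": 0.0, "az": 0.0, "claw": 0.0}, {"dx": 0.0, "dy": 0.0, "dz": 0.003, "ax": 0.0, "ay": 0.0, "az": 0.0, "claw": 0.0}]}}

```text
time_s: 5.85
eef_pos: [460.5, 14.4, 24.7]
tcp_rot: [-0.0, 0.211, 0.978, -0.0]
wrist_force: [-0.2, 0.1, 0.4]
gripper_width: -0.3
finger_force: 0.0
```

{"op": "jog_arm", "data": {"targets": [{"dx": 0.0, "dy": 0.0, "dz": 0.0015, "ax": 0.0, "ay": 0.0, "az": 0.0, "claw": 0.0}, {"dx": 0.0, "dy": 0.0, "dz": 0.003, "ax": 0.0, "ay": 0.0, "az": 0.0, "claw": 0.0}, {"dx": 0.0, "dy": 0.0, "dz": 0.003, "ax": 0.0, "ay": 0.0, "az": 0.0, "claw": 0.0}]}}

```text
time_s: 6.15
eef_pos: [460.5, 14.4, 21.7]
tcp_rot: [-0.0, 0.211, 0.978, -0.0]
wrist_force: [-0.1, -0.0, 0.1]
gripper_width: -0.1
finger_force: 0.0
```

```bash
cat > v.py <<'E'
from h import *
import sys
c=robot.read_camera('wrist'); c2=robot.read_camera('scene'); u,v=map(int,proj(c2,[475,10,50]))
a=cv2.resize(c['image'][120:320,180:380,::-1],(400,400));b=cv2.resize(c2['image'][v-40:v+40,u-40:u+40,::-1],(400,400),interpolation=cv2.INTER_CUBIC)
cv2.imwrite('pics/'+sys.argv[1],np.hstack([a,b]))
s=robot.read_state();print(s['time_s'],s['eef_pos'],s['wrist_force'],s['wrist_torque'])
E
python3 v.py ws5.png
```

```text
6.25 [460.55821427  14.43528563  21.88189334] [-0.03450466 -0.06797555  0.21366713] [0.02021791 0.01738705 0.03527713]
```

View pics/ws5.png

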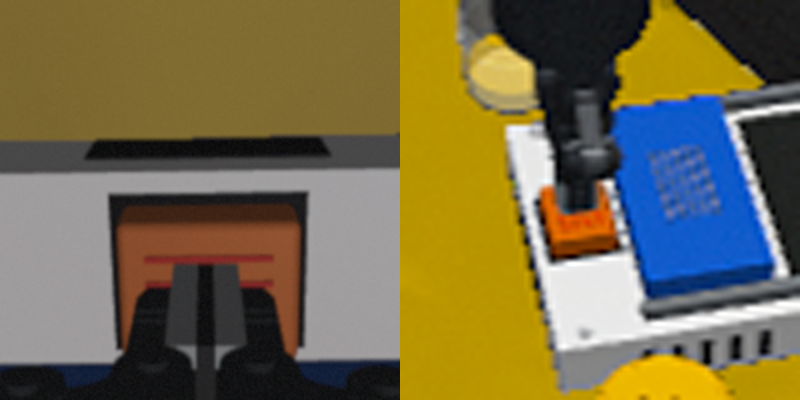

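The tip now covers the middle of the tab's top (right panel, (577,210)), so contact should be close. I continue in small steps.

{"op": "jog_arm", "data": {"targets": [{"dx": 0.0, "dy": 0.0, "dz": 0.0015, "ax": 0.0, "ay": 0.0, "az": 0.0, "claw": 0.0}, {"dx": 0.0, "dy": 0.0, "dz": 0.003, "ax": 0.0, "ay": 0.0, "az": 0.0, "claw": 0.0}, {"dx": 0.0, "dy": 0.0, "dz": 0.003, "ax": 0.0, "ay": 0.0, "az": 0.0, "claw": 0.0}]}}

```text
time_s: 6.55
eef_pos: [460.5, 14.4, 18.7]
tcp_rot: [-0.0, 0.211, 0.978, -0.0]
wrist_force: [-0.5, 1.4, 0.3]
gripper_width: -0.3
finger_force: 0.0
```

{"op": "jog_arm", "data": {"targets": [{"dx": 0.0, "dy": 0.0, "dz": 0.0015, "ax": 0.0, "ay": 0.0, "az": 0.0, "claw": 0.0}, {"dx": 0.0, "dy": 0.0, "dz": 0.003, "ax": 0.0, "ay": 0.0, "az": 0.0, "claw": 0.0}, {"dx": 0.0, "dy": 0.0, "dz": 0.003, "ax": 0.0, "ay": 0.0, "az": 0.0, "claw": 0.0}]}}

```text
time_s: 6.85
eef_pos: [460.7, 14.4, 15.9]
tcp_rot: [0.0, 0.211, 0.978, -0.0]
wrist_force: [-0.1, -0.4, 1.4]
gripper_width: -0.1
finger_force: 0.0
```

{"op": "jog_arm", "data": {"targets": [{"dx": 0.0, "dy": 0.0, "dz": 0.001, "ax": 0.0, "ay": 0.0, "az": 0.0, "claw": 0.0}, {"dx": 0.0, "dy": 0.0, "dz": 0.002, "ax": 0.0, "ay": 0.0, "az": 0.0, "claw": 0.0}, {"dx": 0.0, "dy": 0.0, "dz": 0.002, "ax": 0.0, "ay": 0.0, "az": 0.0, "claw": 0.0}]}}

```text
time_s: 7.15
eef_pos: [460.7, 14.5, 13.9]
tcp_rot: [0.0, 0.211, 0.978, -0.0]
wrist_force: [-1.2, 0.1, 2.3]
gripper_width: -0.2
finger_force: 0.5
```

{"op": "jog_arm", "data": {"targets": [{"dx": 0.0, "dy": 0.0, "dz": 0.001, "ax": 0.0, "ay": 0.0, "az": 0.0, "claw": 0.0}, {"dx": 0.0, "dy": 0.0, "dz": 0.002, "ax": 0.0, "ay": 0.0, "az": 0.0, "claw": 0.0}, {"dx": 0.0, "dy": 0.0, "dz": 0.002, "ax": 0.0, "ay": 0.0, "az": 0.0, "claw": 0.0}]}}

```text
time_s: 7.45
eef_pos: [460.6, 14.4, 11.8]
tcp_rot: [0.0, 0.211, 0.978, -0.0]
wrist_force: [0.9, -0.5, 1.4]
gripper_width: 0.1
finger_force: 0.3
```

{"op": "jog_arm", "data": {"targets": [{"dx": 0.0, "dy": 0.0, "dz": 0.001, "ax": 0.0, "ay": 0.0, "az": 0.0, "claw": 0.0}, {"dx": 0.0, "dy": 0.0, "dz": 0.002, "ax": 0.0, "ay": 0.0, "az": 0.0, "claw": 0.0}, {"dx": 0.0, "dy": 0.0, "dz": 0.003, "ax": 0.0, "ay": 0.0, "az": 0.0, "claw": 0.0}]}}

```text
time_s: 7.75
eef_pos: [460.7, 14.5, 8.9]
tcp_rot: [0.0, 0.211, 0.978, -0.0]
wrist_force: [-0.5, -0.6, 3.8]
gripper_width: 0.1
finger_force: 1.9
```

```bash
python3 v.py ws6.png
```

```text
7.85 [460.63893123  14.40869745   8.76656514] [ 0.00988075 -0.30262337  1.16820244] [-0.05884976 -0.11371825  0.0298305 ]
```

View pics/ws6.png

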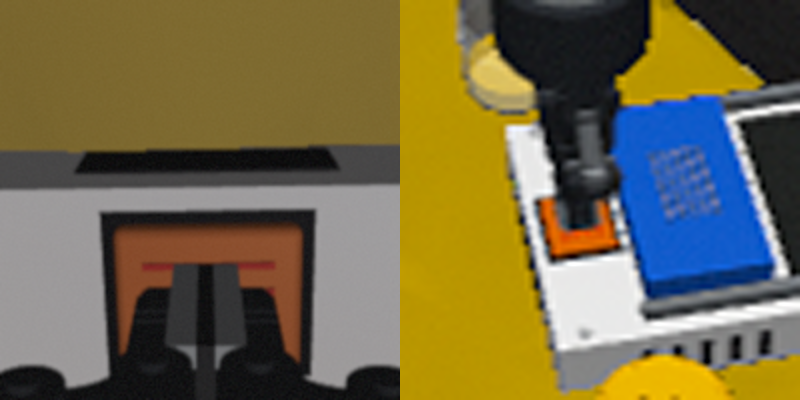

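The tab has sunk: its side wall is almost gone in both panels (pad at (580,225) on the right). I press on until the force rises at the bottom of the travel.

{"op": "jog_arm", "data": {"targets": [{"dx": 0.0, "dy": 0.0, "dz": 0.001, "ax": 0.0, "ay": 0.0, "az": 0.0, "claw": 0.0}, {"dx": 0.0, "dy": 0.0, "dz": 0.002, "ax": 0.0, "ay": 0.0, "az": 0.0, "claw": 0.0}]}}

```text
time_s: 8.05
eef_pos: [460.7, 14.5, 7.5]
tcp_rot: [-0.0, 0.211, 0.978, 0.0]
wrist_force: [-8.4, -0.2, 26.9]
gripper_width: 0.3
finger_force: 13.8
```

{"op": "jog_arm", "data": {"targets": [{"dx": 0.0, "dy": 0.0, "dz": 0.001, "ax": 0.0, "ay": 0.0, "az": 0.0, "claw": 0.0}]}}

```text
time_s: 8.15
eef_pos: [460.8, 14.6, 7.3]
tcp_rot: [-0.0, 0.211, 0.978, 0.0]
wrist_force: [-14.9, -1.9, 43.4]
gripper_width: 0.3
finger_force: 21.6
```

{"op": "jog_arm", "data": {"targets": [{"dx": 0.0, "dy": 0.0, "dz": 0.001, "ax": 0.0, "ay": 0.0, "az": 0.0, "claw": 0.0}]}}

```text
time_s: 8.25
eef_pos: [460.9, 14.6, 7.1]
tcp_rot: [-0.001, 0.211, 0.977, 0.001]
wrist_force: [-20.6, -1.9, 58.3]
gripper_width: 0.1
finger_force: 29.4
```

Fully in: the force rises steeply at a reported z of about 7.5, so the tip sits at 43 mm and the tool offset is about 35.5 mm. I raise to put the tip about 3 mm above the pad, then push slowly.

{"op": "jog_arm", "data": {"targets": [{"dx": 0.0, "dy": 0.0, "dz": -0.003, "ax": 0.0, "ay": 0.0, "az": 0.0, "claw": 0.0}, {"dx": 0.0, "dy": 0.0, "dz": -0.006, "ax": 0.0, "ay": 0.0, "az": 0.0, "claw": 0.0}, {"dx": 0.0, "dy": 0.0, "dz": -0.006, "ax": 0.0, "ay": 0.0, "az": 0.0, "claw": 0.0}]}}

```text
time_s: 8.55
eef_pos: [460.7, 14.5, 11.0]
tcp_rot: [0.0, 0.211, 0.978, 0.0]
wrist_force: [-0.4, 0.6, -0.6]
gripper_width: -0.1
finger_force: 0.0
```

{"op": "jog_arm", "data": {"targets": [{"dx": -0.004, "dy": 0.0, "dz": 0.0, "ax": 0.0, "ay": 0.0, "az": 0.0, "claw": 0.0}, {"dx": -0.008, "dy": 0.0, "dz": 0.0, "ax": 0.0, "ay": 0.0, "az": 0.0, "claw": 0.0}, {"dx": -0.012, "dy": 0.0, "dz": 0.0, "ax": 0.0, "ay": 0.0, "az": 0.0, "claw": 0.0}, {"dx": -0.016, "dy": 0.0, "dz": 0.0, "ax": 0.0, "ay": 0.0, "az": 0.0, "claw": 0.0}]}}

```text
time_s: 8.95
eef_pos: [475.4, 7.7, 10.7]
tcp_rot: [-0.0, 0.211, 0.978, -0.0]
wrist_force: [-0.9, -0.7, 0.1]
gripper_width: 0.0
finger_force: 0.2
```

{"op": "jog_arm", "data": {"targets": [{"dx": -0.004, "dy": 0.0, "dz": 0.0, "ax": 0.0, "ay": 0.0, "az": 0.0, "claw": 0.0}, {"dx": -0.008, "dy": 0.0, "dz": 0.0, "ax": 0.0, "ay": 0.0, "az": 0.0, "claw": 0.0}, {"dx": -0.012, "dy": 0.0, "dz": 0.0, "ax": 0.0, "ay": 0.0, "az": 0.0, "claw": 0.0}, {"dx": -0.016, "dy": 0.0, "dz": 0.0, "ax": 0.0, "ay": 0.0, "az": 0.0, "claw": 0.0}, {"dx": -0.02, "dy": 0.0, "dz": 0.0, "ax": 0.0, "ay": 0.0, "az": 0.0, "claw": 0.0}]}}

```text
time_s: 9.45
eef_pos: [493.7, -0.5, 10.9]
tcp_rot: [-0.0, 0.211, 0.978, -0.0]
wrist_force: [-1.6, 0.9, -0.6]
gripper_width: -0.4
finger_force: 0.2
```

```bash
python3 v.py ws7.png;python3 - <<'E'
from h import *
for n in('scene','top'):
    c=robot.read_camera(n)
    for l in('cover','cover_front'): print(n,l,[(d['conf'],onz(c,d['centre'],40 if l=='cover' else 50)[:2].round()) for d in robot.place_of(n,l)[:2]])
E
```

```text
9.55 [493.98957096  -0.73941986  10.99463021] [-0.224291    0.54888439  0.36782059] [0.08972801 0.01116719 0.00900371]
scene cover [(0.77, array([530., -21.])), (0.74, array([312., 180.]))]
scene cover_front [(0.97, array([307., 135.])), (0.66, array([504.,  -8.]))]
top cover [(0.83, array([333., 203.])), (0.35, array([506., 163.]))]
top cover_front [(0.95, array([317., 162.]))]
```

View pics/ws7.png

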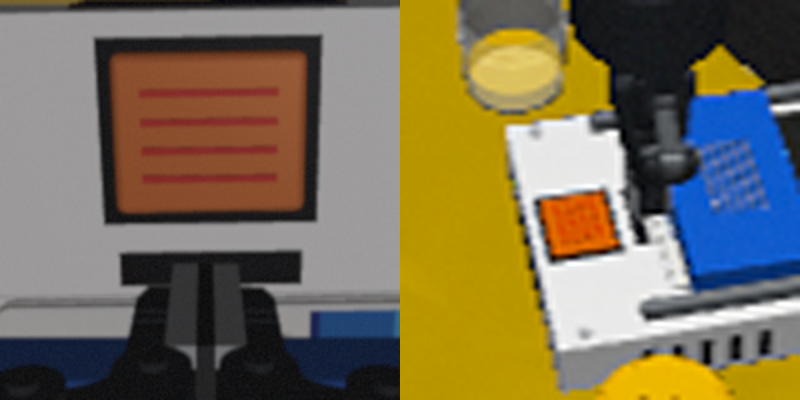

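The tab is flush and the cover has slid forward, flat and straight: its near edge is at (690,255) in the right panel and the gap is open. The rest of the push comes next.

{"op": "jog_arm", "data": {"targets": [{"dx": -0.006, "dy": 0.0, "dz": 0.0, "ax": 0.0, "ay": 0.0, "az": 0.0, "claw": 0.0}, {"dx": -0.012, "dy": 0.0, "dz": 0.0, "ax": 0.0, "ay": 0.0, "az": 0.0, "claw": 0.0}, {"dx": -0.018, "dy": 0.0, "dz": 0.0, "ax": 0.0, "ay": 0.0, "az": 0.0, "claw": 0.0}, {"dx": -0.024, "dy": 0.0, "dz": 0.0, "ax": 0.0, "ay": 0.0, "az": 0.0, "claw": 0.0}, {"dx": -0.03, "dy": 0.0, "dz": 0.0, "ax": 0.0, "ay": 0.0, "az": 0.0, "claw": 0.0}, {"dx": -0.036, "dy": 0.0, "dz": 0.0, "ax": 0.0, "ay": 0.0, "az": 0.0, "claw": 0.0}, {"dx": -0.042, "dy": 0.0, "dz": 0.0, "ax": 0.0, "ay": 0.0, "az": 0.0, "claw": 0.0}, {"dx": -0.048, "dy": 0.0, "dz": 0.0, "ax": 0.0, "ay": 0.0, "az": 0.0, "claw": 0.0}]}}

```text
time_s: 10.65
eef_pos: [537.6, -20.4, 10.9]
tcp_rot: [-0.0, 0.211, 0.978, -0.0]
wrist_force: [-0.7, 0.6, 0.1]
gripper_width: 0.0
finger_force: 0.3
```

```bash
cat > d.py <<'E'
from h import *
O=np.array([461,15.5]);e=np.array([np.cos(-.42),np.sin(-.42)]);n=np.array([-e[1],e[0]])
for cn in('scene','top'):
    c=robot.read_camera(cn); hsv=cv2.cvtColor(c['image'],cv2.COLOR_RGB2HSV)
    m=cv2.inRange(hsv,(105,130,60),(125,255,255));k,l,st,ce=cv2.connectedComponentsWithStats(m)
    for i in range(1,k):
        if st[i,4]<40: continue
        w=onz(c,ce[i],60)[:2]-O
        if abs(w@n)<60 and 0<w@e<250:
            r=np.array([onz(c,(u,v),60)[:2]-O for v,u in np.argwhere(l==i)])
            P=np.float32(r); print(cn,'reader x',(r@e).min()-80,(r@e).max()-80,'y',(r@n).min(),(r@n).max(),cv2.minAreaRect(P))
    print([(round(d['conf'],2),(onz(c,d['centre'],40)[:2]-O)@e-80) for d in robot.place_of(cn,'cover')[:2]])
s=robot.read_state();print(s['time_s'],s['eef_pos'],s['wrist_force'])
E
python3 d.py
```

```text
scene reader x 11.97107447878696 81.98499528642253 y -75.70503052978836 58.15309091334968 ((112.42669677734375, -59.836021423339844), (133.9126434326172, 69.91326141357422), 65.80877685546875)
[(0.92, np.float64(43.64267966242089)), (0.76, np.float64(-277.7600853352301))]
[(0.57, np.float64(-278.26438653552157))]
10.85 [537.19290525 -20.3305296   10.8583569 ] [-0.70983032 -0.17656303 -0.10871416]
```

{"op": "jog_arm", "data": {"targets": [{"dx": -0.005, "dy": 0.0, "dz": 0.0, "ax": 0.0, "ay": 0.0, "az": 0.0, "claw": 0.0}, {"dx": -0.009, "dy": 0.0, "dz": 0.0, "ax": 0.0, "ay": 0.0, "az": 0.0, "claw": 0.0}, {"dx": -0.012, "dy": 0.0, "dz": 0.0, "ax": 0.0, "ay": 0.0, "az": 0.0, "claw": 0.0}, {"dx": -0.014, "dy": 0.0, "dz": 0.0, "ax": 0.0, "ay": 0.0, "az": 0.0, "claw": 0.0}]}}

```text
time_s: 11.25
eef_pos: [550.2, -26.0, 11.0]
tcp_rot: [0.0, 0.211, 0.978, -0.0]
wrist_force: [-1.4, -0.2, -0.1]
gripper_width: -0.2
finger_force: 0.4
```

{"op": "jog_arm", "data": {"targets": [{"dx": -0.002, "dy": 0.0, "dz": 0.0, "ax": 0.0, "ay": 0.0, "az": 0.0, "claw": 0.0}, {"dx": -0.003, "dy": 0.0, "dz": 0.0, "ax": 0.0, "ay": 0.0, "az": 0.0, "claw": 0.0}]}}

```text
time_s: 11.45
eef_pos: [552.1, -27.1, 10.8]
tcp_rot: [-0.001, 0.211, 0.978, -0.0]
wrist_force: [-5.5, 1.9, 3.2]
gripper_width: -0.2
finger_force: 2.9
```

{"op": "jog_arm", "data": {"targets": [{"dx": -0.001, "dy": 0.0, "dz": 0.0, "ax": 0.0, "ay": 0.0, "az": 0.0, "claw": 0.0}, {"dx": -0.002, "dy": 0.0, "dz": 0.0, "ax": 0.0, "ay": 0.0, "az": 0.0, "claw": 0.0}]}}

```text
time_s: 11.65
eef_pos: [552.0, -26.9, 10.4]
tcp_rot: [-0.003, 0.211, 0.978, 0.0]
wrist_force: [-14.4, 5.5, 8.1]
gripper_width: -0.0
finger_force: 6.8
```

{"op": "jog_arm", "data": {"targets": [{"dx": 0.004, "dy": 0.0, "dz": 0.0, "ax": 0.0, "ay": 0.0, "az": 0.0, "claw": 0.0}, {"dx": 0.01, "dy": 0.0, "dz": 0.0, "ax": 0.0, "ay": 0.0, "az": 0.0, "claw": 0.0}, {"dx": 0.02, "dy": 0.0, "dz": -0.005, "ax": 0.0, "ay": 0.0, "az": 0.0, "claw": 0.0}, {"dx": 0.02, "dy": 0.0, "dz": -0.04, "ax": 0.0, "ay": 0.0, "az": 0.0, "claw": 0.0}, {"dx": 0.02, "dy": 0.0, "dz": -0.085, "ax": 0.0, "ay": 0.0, "az": 0.0, "claw": 0.0}, {"dx": 0.06, "dy": 0.0, "dz": -0.13, "ax": 0.0, "ay": 0.0, "az": 0.0, "claw": 0.0}, {"dx": 0.1, "dy": 0.0, "dz": -0.17, "ax": 0.0, "ay": 0.0, "az": 0.0, "claw": 0.0}, {"dx": 0.1, "dy": 0.0, "dz": -0.18, "ax": 0.0, "ay": 0.0, "az": 0.0, "claw": 0.0}, {"dx": 0.1, "dy": 0.0, "dz": -0.18, "ax": 0.0, "ay": 0.0, "az": 0.0, "claw": 0.0}]}}

```text
time_s: 12.55
eef_pos: [463.7, 14.6, 194.4]
tcp_rot: [0.002, 0.21, 0.978, 0.002]
wrist_force: [0.8, 0.3, -0.2]
gripper_width: 0.1
finger_force: 0.0
```

```bash
cat >> d.py <<'E'
for cn in('top','scene','wrist'):
    c=robot.read_camera(cn)
    for l,z in(('end_stop',40),('cover_front',50),('tab_top',43),('closed_cup',0),('open_cup',0),('felt_marker',0),('loose_lid',0)):
        print(cn,l,[(round(d['conf'],2),onz(c,d['centre'],z)[:2].round()) for d in robot.place_of(cn,l)[:2]])
E
python3 d.py
```

```text
scene reader x 24.915561420076912 96.91754615316708 y -75.49027569288167 58.76332525383494 ((125.12892150878906, -65.20680236816406), (134.1198272705078, 71.62613677978516), 66.38728332519531)
[(0.73, np.float64(-279.8906023913766)), (0.6, np.float64(64.50115819235975))]
[(0.95, np.float64(-272.4332952976015))]
12.75 [463.04914322  12.89525708 190.07286865] [ 0.1530561  -0.17059775 -0.0790985 ]
top end_stop []
top cover_front [(0.83, array([311., 170.]))]
top tab_top []
top closed_cup []
top open_cup [(0.67, array([515., 165.]))]
top felt_marker [(0.74, array([ 448., -356.]))]
top loose_lid [(0.71, array([500., 339.]))]
scene end_stop [(0.78, array([625., -55.])), (0.51, array([ 404., -148.]))]
scene cover_front [(0.7, array([300., 128.])), (0.64, array([508., -57.]))]
scene tab_top [(0.51, array([459.,   8.]))]
scene closed_cup [(0.83, array([ 422., -131.]))]
scene open_cup [(0.6, array([514., 155.]))]
scene felt_marker [(0.91, array([ 440., -349.]))]
scene loose_lid [(0.64, array([499., 320.]))]
wrist end_stop []
wrist cover_front []
wrist tab_top [(0.66, array([459.,  16.]))]
wrist closed_cup [(0.66, array([ 418., -117.]))]
wrist open_cup [(0.75, array([516., 160.]))]
wrist felt_marker []
wrist loose_lid [(0.7, array([ 418., -118.]))]
```

```bash
python3 -c "
from cell import robot
print(robot.job_done())"
```

```text
the job is handed in; nothing more can be done
None
```

I pressed the tab fully in and slid the cover off the well to the end stop (measured at x ≈ 64 mm). The arm is clear, the cups, lid and marker read as before (the timer was not re-measured), and the job was handed in at about 13 s.

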